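Close and lock an incubation box

TASK

Close the dark grey incubation box that holds the culture dishes: put its clear-windowed lid on it, press the lid down at both ends until it has snapped fully home and no gap is left at the rim, then turn both turnbuttons square across the ends of the lid to lock it. Leave the bottle, the tube rack and the tape where they are.

Things in the scene. Friction and masses are not known exactly. Their poses are not given: they have to be found in the camera images.
- incubation_box: Dark grey open box fixed to the bench, 146 x 186 mm (x, y), rim 60 mm high, dishes inside. Origin: centre of its underside; y along its length. Mouth 122 x 162 mm with a 5 mm chamfer. Sprung catches in both end walls hold a laid-on lid 10 mm proud; about 12 N at each end snaps that end home.
- box_lid: Loose lid, 0.3 kg, 140 x 180 mm (x, y): light grey frame, clear window, black bar handle; fits either way round. Origin: centre of its skirt's underside, y along its length. Skirt 118 x 159 mm, z 0 to 20 mm; plate z 20 to 26; handle bar z 43 to 57, 14 mm wide (x), 70 long (y), open below. Fully home its origin is 40 mm above the box's origin (plate top 66); not pressed, 10 mm higher.
- lid_handle (a point): Middle of the lid's handle bar, 50 mm above the lid's origin; the lid's axes.
- lid_end_a (a point): Top of the lid's plate near its +y end, 75 mm from the lid's middle (15 mm from the end): a place to press; the lid's axes.
- lid_end_b (a point): Top of the lid's plate near its -y end, 75 mm from the lid's middle: a place to press; the lid's axes.
- turnbutton_left (a joint): Turnbutton on a vertical pivot at the box's +y end. 0: along the box's -x, beside the lid; negative: outwards; pi/2: square across the lid (stop 1.6); increasing is anticlockwise from above. Bar 60 x 18 x 7 mm, tip 46 mm from the pivot, underside 68 mm above the bench: blocked by a lid that stands proud. Black grip rib on it 8 mm wide, 40 long, top at 90 mm. Stays where left.
- turnbutton_right (a joint): The same turnbutton, mirrored, at the box's -y end: 0 along the box's -x, negative outwards, pi/2 square across the lid. Increasing values turn it clockwise seen from above.
- turnbutton_left_pivot (a point): Pivot of the left turnbutton, 105 mm from the box's middle along +y, at the height of the bar's underside (68 mm); the box's axes.
- turnbutton_right_pivot (a point): Pivot of the right turnbutton, 105 mm from the box's middle along -y, at the height of the bar's underside; the box's axes.
- turnbutton_left_tip (a point): Point on the left turnbutton's grip rib, 40 mm from the pivot, 14.5 mm above the bar's underside; its -x axis points from the pivot to the tip.
- turnbutton_right_tip (a point): Point on the right turnbutton's grip rib, 40 mm from the pivot, 14.5 mm above the bar's underside; its -x axis points from the pivot to the tip.
- wash_bottle: White squeeze bottle, 60 mm wide, 166 mm high, a bystander. Origin: centre of its underside.
- tube_rack: Blue tube rack with capped tubes, 78 x 145 x 119 mm, a bystander. Origin: centre of its underside.
- masking_tape: Roll of tape lying flat, 104 mm across, 25 mm high, a bystander. Origin: centre of its underside.

How it is judged:
On the way, in this order (a step that is already met when the one before it is completed fails the run):
1. the lid sits in the mouth of the box (horizontal distance between box_lid and incubation_box below 0.01 m and angle between the y axis of box_lid and the y axis of incubation_box, either way round below 0.12 rad and z of box_lid in the frame of incubation_box below 0.06 m).
2. both ends of the lid are pressed fully home (z of each of lid_end_a, lid_end_b in the frame of incubation_box below 0.069 m and horizontal distance between box_lid and incubation_box below 0.006 m), for 0.1 s.
At the end, for the whole second after the job is handed in: The lid lies level in the box's mouth with both ends home (each end's plate top less than 3 mm above its seated height of 66 mm, lid centred within 6 mm), at rest, and both turnbuttons stand across the lid (joint value above 1.3 rad, about 75 degrees or more) (all of step 2 and angle between box_lid's own z axis and vertical below 0.05 rad and value of joint each of turnbutton_left, turnbutton_right above 1.3 rad and linear speed of box_lid below 0.02 m/s); the robot touches nothing.
It fails at once if the wash bottle is shifted more than 30 mm or knocked over (distance of wash_bottle from where it was at the start of the episode above 0.03 m or angle between wash_bottle's own z axis and vertical above 0.5 rad).
It fails at once if the tube rack is shifted more than 30 mm or knocked over (distance of tube_rack from where it was at the start of the episode above 0.03 m or angle between tube_rack's own z axis and vertical above 0.5 rad).
It fails at once if the tape is shifted more than 30 mm (distance of masking_tape from where it was at the start of the episode above 0.03 m).
It also fails if it takes over 72 s, if anything falls off the work surface, if the arm or the gripper's body presses on something with over 40 N, if the wrist force passes 120 N, or if a joint passes its speed limit or range.

ROBOT

A 6-joint arm with a two-finger parallel gripper is mounted at the origin on a cart in front of the work surface, level with it; the furniture and walls round the work are solid. World frame = base frame: x ahead of the robot, y to its left, z up, the work surface at z = 0. Lengths are in m, angles in rad, forces in N, time in s.
With the tool pointing down it reaches from about 0.325 to 0.775 m from the base axis. Payload 5.5 kg.
Tool frame: the origin (TCP) lies between the finger pads; the fingertips stand robot.tip_reach ahead of it and the grasp point (between the pads) lies 6 mm ahead of it (robot.tip_reach is the distance from the TCP to the fingertips, in m); z points along the fingers, y is the line along which they close (so a half turn about z gives the same grasp; the last joint's range is limited). The gripper opens to 85 mm and grips with 20 to 120 N. Pads are 22 mm wide; open, the fingers measure 114 mm over their backs; the gripper's body (76 mm by 85 mm) begins 54 mm behind the grasp point. The pads swing forward as they close: fully open they stand 13 mm farther back than shut.
Start: joints at [-1.306, 0.091, 1.231, -0, 1.82, -0.057], TCP at [0.19, -0.569, 0.229] pointing down, gripper open.
Joint ranges: [-2.87, 2.87], [-0.86, 2.18], [0.17, 2.46], [-1.51, 4.65], [0.06, 2.69], [-2.65, 2.65]. Speed limits (rad/s): [2.57, 2.57, 3.01, 3.14, 3.14, 3.14].

INTERFACE

Orientations are given as a unit quaternion [x, y, z, w].
In Python, from workcell import robot, capture gives the robot as it stands.
- The arm moves only by the tool send_rows, never from a script. Its argument "moves" is a list that holds one entry, the list of rows, each a list of 7 numbers: the shift along the tool's x, y, z in mm, then the turn, a rotation vector about the tool's x, y, z in rad, then the gripper's target within -1 to 1 (fully open at 1, half-way at 0, shut at -1). A call has 1 to 12 rows; each row is the pose to reach, as a shift and turn from the pose commanded when the call began, along the tool's axes at that moment; what a row does not reach only later rows make up. A row lasts 1/8 s, in which the tool goes at most 62.5 mm and 10.7 degrees, less where a joint would pass 70% of its speed; a pose out of reach is approached as far as the arm can. A call with a gripper value outside its range is refused whole. The fingers move at their own pace and stop on an object; "newtons" is the grip in N (left out, the last holds). Time passes only in rows, so rows that repeat a pose let the fingers close. It gives the time, the measured TCP pose, the force, the opening and the grip force at its end, in the units of the state.
- robot.state(): the state, without advancing time (a new reading comes with each control period).
- capture(name): name is "scene" or "top" or "wrist"; returns a dict with "color" (400x640x3 uint8, red, green, blue), "range_z" (400x640 float32, m along the optical axis (not along the pixel's ray), 0 where there is no reading), "fx", "fy", "cx", "cy" (pixels), "cam_to_world" (4x4, takes a point from camera to world coordinates); the wrist camera has in their place "tool_from_camera" (4x4, takes a point from camera to tool coordinates, whose origin is the TCP and whose axes are the flange's). Camera axes: x right, y down, z forward; pixel columns grow to the right and rows downward; lengths in m; the calibration is good to about 2 mm. A picture is of the moment at which its call begins: read the wrist's pose just before it.
- robot.sign_off(): hands the job in; it is judged then, once.
The state is a dict: "time": time; "q": joint angles; "qd": joint speeds; "joint_efforts": joint torques, N m; "position": TCP position; "tcp_rot": TCP orientation; "ft_force": force on the tool from outside, world axes, zero at the start; "ft_torque": the same for the moment, N m; "opening": finger opening in m; "gripper_force": force on a finger pad.
Only numpy, scipy, OpenCV 4.12 (cv2) and the standard library are available. Lean on these libraries where they do the work, as an engineer would, in place of code of your own. Each camera call takes 0.05 s, during which the arm holds its last target. There are 200 camera calls.

## Working session

There is one attempt and no reset: what is moved stays moved. The work goes in short steps, Python scripts to look and compute and a tool call to move; the robot and the scene stay as the last step left them, time stands still between calls to the robot, and variables do not carry over. Pictures are saved under pics/ and viewed, at most 10 in all, crops included, and the job is handed in when it is done.

Besides the shell and the picture viewer there is one more tool, called after "Call:" by a JSON object that holds its "api" and its "payload", one argument or row to a line. send_rows: Moves the arm, as the interface text tells. Its arguments: {"type":"object","properties":{"moves":{"type":"array"},"newtons":{"type":"number"}},"required":["moves"]}

```bash
mkdir -p pics; cat > h.py <<'E'
import numpy as np, cv2
from workcell import robot, capture
from scipy.spatial.transform import Rotation as R
def snap(n,f=None):
    s=robot.state(); c=capture(n)
    if f: cv2.imwrite('pics/'+f,c['color'][:,:,::-1])
    if n=='wrist':
        T=np.eye(4);T[:3,:3]=R.from_quat(s['tcp_rot']).as_matrix();T[:3,3]=s['position']
        c['cam_to_world']=T@c['tool_from_camera']
    z=c['range_z'];v,u=np.mgrid[:z.shape[0],:z.shape[1]]
    P=np.stack([(u-c['cx'])/c['fx']*z,(v-c['cy'])/c['fy']*z,z,np.ones_like(z)],-1)@c['cam_to_world'].T
    P=P[...,:3];P[z==0]=np.nan
    return c,P
E
python3 - <<'E'
from h import *
c,P=snap('top','top.png');snap('scene','scene.png')
np.savez('top.npz',P=P,c=c['color'])
print(c['cam_to_world'],c['fx'],robot.tip_reach);print(robot.state())
E
```

```text
[[ 0.26954284 -0.89135693  0.36445778 -0.23563995]
 [-0.96298246 -0.25082059  0.09876138 -0.18033105]
 [ 0.00338187 -0.37758687 -0.92596799  1.91242876]
 [ 0.          0.          0.          1.        ]] 513.7575669825108 0.025
{'time': 0.1, 'q': array([-1.30570533e+00,  9.18143347e-02,  1.23178184e+00,  2.15812187e-05,
        1.81983956e+00, -5.66860892e-02]), 'qd': array([ 0.00099409, -0.0018662 , -0.00333597, -0.00046461,  0.00039392,
        0.00027153]), 'joint_efforts': array([ 3.03636014e-03, -4.60214174e+01, -4.19220507e+01, -1.09119876e-04,
        1.06126891e-02, -2.01816232e-05]), 'position': array([ 0.1896935 , -0.56893797,  0.2283363 ]), 'tcp_rot': array([ 9.87084489e-01,  1.60197883e-01, -8.54498210e-05, -9.17631255e-04]), 'ft_force': array([-0.25683161,  0.33783527, -0.14975942]), 'ft_torque': array([ 0.02135916,  0.00221723, -0.00303185]), 'gripper_force': 0.0, 'opening': 0.08578051095909092}
```

View pics/top.png

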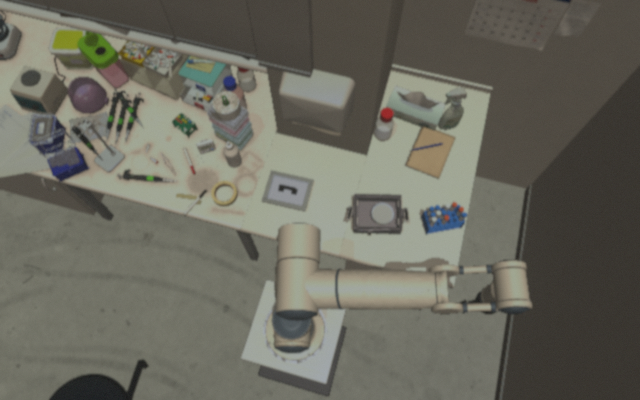

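View pics/scene.png

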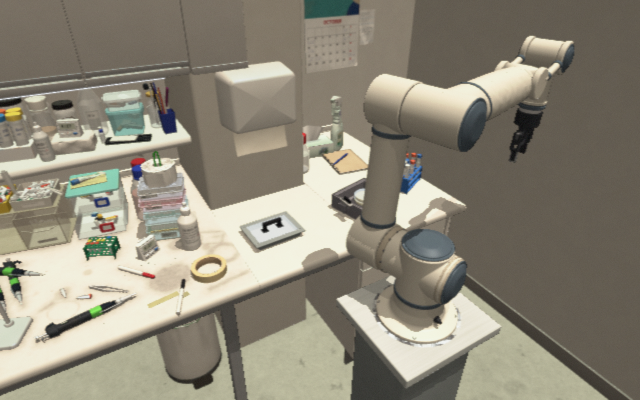

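The top view shows the lid with its handle at about (288,190), the box at (377,214) with turnbuttons at (350,214) and (405,214), the rack at (444,218), the tape at (224,194) and a bottle near (232,155). Next I'll fit their poses.

```bash
python3 - <<'E'
from h import *
d=np.load('top.npz');P=d['P'];C=d['c']
def fit(n,u0,u1,v0,v1,z0,z1):
    m=np.zeros(P.shape[:2],bool);m[v0:v1,u0:u1]=1
    m&=(P[...,2]>z0)&(P[...,2]<z1)
    q=P[m]; r=cv2.minAreaRect(q[:,:2].astype(np.float32)*1000)
    print(n,len(q),q.mean(0).round(4),np.round(r[0],1),np.round(r[1],1),round(r[2],2),'z',np.median(q[:,2]).round(4))
fit('table',300,350,215,240,-.1,.1)
fit('lidplate',255,320,165,215,.014,.036)
fit('handle',270,310,175,205,.042,.07)
fit('box',335,415,185,240,.045,.066)
fit('boxall',335,415,185,240,.02,.1)
fit('btnL',335,360,190,240,.07,.1)
fit('btnR',395,415,190,240,.07,.1)
fit('rack',418,475,195,240,.03,.15)
fit('tape',208,242,178,210,.012,.04)
big=cv2.resize(C[160:250,250:480],None,fx=3.45,fy=3.45,interpolation=cv2.INTER_CUBIC)
cv2.imwrite('pics/c1.png',big[:,:,::-1])
E
```

```text
table 944 [ 0.4197 -0.0153  0.0015] [408.3   1.3] [109.4 194.3] 15.75 z 0.0001
lidplate 1349 [0.5078 0.1833 0.0253] [517.  197.3] [214.3 244. ] 17.84 z 0.0254
handle 62 [0.5077 0.1831 0.0552] [508.  183.8] [17.5 68. ] 5.45 z 0.0553
box 716 [ 0.5048 -0.1899  0.0549] [ 505.4 -184.5] [157.8 228.1] 15.54 z 0.0552
boxall 1433 [ 0.5029 -0.1903  0.0504] [ 498.9 -183.4] [167.  237.5] 12.54 z 0.05
btnL 69 [ 0.4608 -0.0844  0.0799] [463.8 -86.3] [119.1  39.1] 19.97 z 0.0778
btnR 65 [ 0.5107 -0.2908  0.08  ] [ 496.  -289.4] [31.3 95.2] 83.28 z 0.0785
rack 895 [ 0.5431 -0.4316  0.0804] [ 549.7 -433.8] [ 78.2 147.1] 27.02 z 0.0714
tape 276 [0.4297 0.4244 0.0229] [427.2 425.7] [106.3 112.9] 85.08 z 0.0234
```

View pics/c1.png

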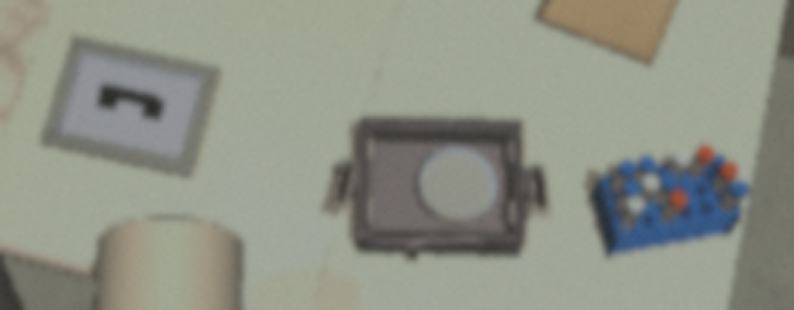

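The crop confirms the layout. The box's y axis runs along image horizontal (yaw about 15.5°), and both turnbuttons stand beside it, slightly outwards. The lid's yaw is about 5°. I'll look at the box from close by on the way to the lid.

Call:
{"api": "send_rows", "payload": {
  "moves": [
    [[210,-130,-80,0,0,0,1],[419,-260,-80,0,0,0,1],[419,-260,-80,0,0,0,1],[419,-260,-80,0,0,0,1],[419,-260,-80,0,0,0,1],[419,-260,-80,0,0,0,1],[419,-260,-80,0,0,0,1],[419,-260,-80,0,0,0,1],[419,-260,-80,0,0,0,1],[419,-260,-80,0,0,0,1],[419,-260,-80,0,0,0,1]]
  ]
}}

```text
time: 1.48
position: [0.5043, -0.1912, 0.309]
tcp_rot: [0.987, 0.159, -0.0, -0.0]
ft_force: [0.4, 0.5, 0.6]
opening: 0.0851
gripper_force: 0.0
```

```bash
python3 - <<'E'
from h import *
c,P=snap('wrist','w1.png');np.savez('w1.npz',P=P,c=c['color'])
s=robot.state();print(s['time'],s['position'],s['q'],c['tool_from_camera'])
E
```

```text
1.525 [ 0.50424022 -0.19126994  0.30912559] [-4.25484128e-01 -4.05621618e-02  1.22222492e+00 -2.68287396e-04
  1.96042076e+00  8.25734780e-01] [[ 2.02839807e-05 -9.54801898e-01 -2.97242889e-01  7.52373564e-02]
 [ 9.99999895e-01  1.55646258e-04 -4.31725599e-04 -6.49153196e-05]
 [ 4.58477165e-04 -2.97242849e-01  9.54801801e-01 -1.44233488e-01]
 [ 0.00000000e+00  0.00000000e+00  0.00000000e+00  1.00000000e+00]]
```

View pics/w1.png

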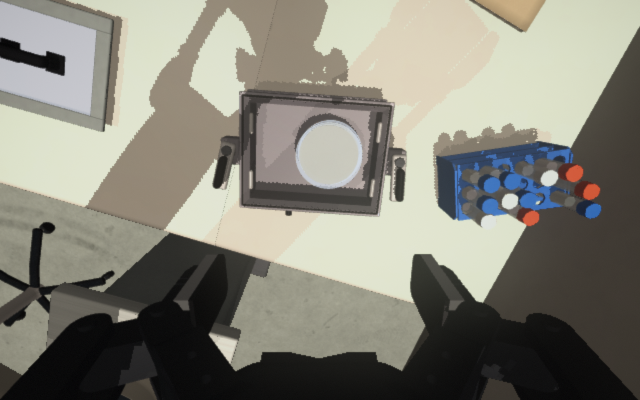

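The wrist view shows the box with rim corners near (240,92), (393,102), (380,215) and (240,205), pivots near (227,150) and (398,160), and the lid at left. Next I'll fit the rim and the ribs.

```bash
python3 - <<'E'
from h import *
d=np.load('w1.npz');P=d['P']
def fit(n,u0,u1,v0,v1,z0,z1):
    m=np.zeros(P.shape[:2],bool);m[v0:v1,u0:u1]=1
    m&=(P[...,2]>z0)&(P[...,2]<z1)
    q=P[m]; r=cv2.minAreaRect(q[:,:2].astype(np.float32)*1000)
    print(n,len(q),q.mean(0).round(4),np.round(r[0],1),np.round(r[1],1),round(r[2],2),'z',np.median(q[:,2]).round(4)); return q
fit('rim',236,398,80,225,.056,.064)
fit('rimns',240,392,80,225,.056,.064)
for n,a in(('L',(205,242)),('R',(385,415))):
    fit(n+' bar',*a,125,215,.0715,.079); fit(n+' rib',*a,125,215,.086,.094)
fit('lid',0,118,0,140,.02,.03)
E
```

```text
rim 4041 [ 0.5122 -0.1808  0.0591] [ 507.8 -186.5] [146.  202.2] 14.25 z 0.0594
rimns 3817 [ 0.5124 -0.1836  0.0591] [ 507.9 -186.6] [146. 192.] 14.23 z 0.0594
L bar 435 [ 0.4722 -0.0833  0.0749] [465.4 -81.4] [59.7 18. ] 1.39 z 0.0746
L rib 220 [ 0.46   -0.0819  0.0893] [459.6 -81.4] [38.4  8.4] 1.16 z 0.0895
R bar 406 [ 0.5238 -0.2846  0.0749] [ 518.3 -289.1] [58.3 18.1] 19.08 z 0.0745
R rib 210 [ 0.5127 -0.2906  0.0892] [ 512.2 -291.2] [38.6  8. ] 18.83 z 0.0894
lid 11642 [0.5145 0.1568 0.0254] [512.2 160.8] [140.3 132.9] 2.13 z 0.0254
```

Call:
{"api": "send_rows", "payload": {
  "moves": [
    [[20,-60,10,0,0,-0.18,1],[40,-120,20,0,0,-0.36,1],[61,-177,30,0,0,-0.54,1],[81,-236,40,0,0,-0.72,1],[101,-295,50,0,0,-0.9,1],[122,-355,60,0,0,-1.08,1],[122,-355,60,0,0,-1.25,1],[122,-355,60,0,0,-1.309,1],[122,-355,60,0,0,-1.309,1],[122,-355,60,0,0,-1.309,1]]
  ]
}}

```text
time: 2.78
position: [0.5087, 0.1844, 0.2495]
tcp_rot: [0.687, 0.727, 0.0, 0.0]
ft_force: [0.4, -0.0, 0.2]
opening: 0.085
gripper_force: 0.0
```

```bash
python3 - <<'E'
from h import *
c,P=snap('wrist','w2.png');np.savez('w2.npz',P=P,c=c['color'])
s=robot.state();print(s['time'],s['position'],s['q'],R.from_quat(s['tcp_rot']).as_matrix().round(4))
def fit(n,z0,z1,x0,x1,y0,y1):
    m=(P[...,2]>z0)&(P[...,2]<z1)&(P[...,0]>x0)&(P[...,0]<x1)&(P[...,1]>y0)&(P[...,1]<y1)
    q=P[m]; r=cv2.minAreaRect(q[:,:2].astype(np.float32)*1000)
    print(n,len(q),np.round(r[0],1),np.round(r[1],1),round(r[2],2),'z',np.median(q[:,2]).round(4))
fit('lid',.021,.03,.40,.62,.06,.31);fit('handle',.054,.06,.45,.57,.1,.25)
# box rim in own frame
P=np.load('w1.npz')['P'];a=np.radians(14.35);q=P[(abs(P[...,2]-.0595)<.003)]
q=q[(abs(q[:,0]-.507)<.13)&(abs(q[:,1]+.1835)<.13)][:,:2]-[.507,-.1835]
b=q@np.array([[np.cos(a),-np.sin(a)],[np.sin(a),np.cos(a)]])
for k,o in((0,1),(1,0)):
    w=b[abs(b[:,o])<.05 if k==0 else (abs(b[:,0])>.02)&(abs(b[:,0])<.065)][:,k]
    h,e=np.histogram(w,np.arange(-.1,.1,.002)); i=np.where(h>3)[0]
    print(k,[(round(1000*e[j]),int(h[j])) for j in i if abs(e[j])>.05])
E
```

```text
2.825 [0.50864418 0.18452264 0.24950489] [ 2.85132177e-01 -6.28153741e-02  1.35037902e+00 -3.57293996e-06
  1.85381633e+00  2.27532429e-01] [[-5.760e-02  9.983e-01  2.000e-04]
 [ 9.983e-01  5.760e-02  1.000e-04]
 [ 0.000e+00  2.000e-04 -1.000e+00]]
lid 16949 [511.4 185.5] [140.3 179.7] 2.15 z 0.0253
handle 656 [511.6 185.6] [13.  67.1] 3.14 z 0.0563
0 [(-74, 27), (-72, 101), (-70, 99), (-68, 125), (-66, 134), (-64, 36), (62, 17), (64, 120), (66, 145), (68, 148), (70, 147), (72, 79)]
1 [(-92, 96), (-90, 109), (-88, 114), (-86, 137), (-84, 69), (-82, 4), (-74, 4), (-70, 6), (-66, 4), (-54, 5), (52, 4), (54, 4), (60, 4), (62, 5), (68, 5), (70, 4), (74, 4), (78, 7), (82, 7), (84, 67), (86, 142), (88, 129), (90, 109), (92, 107)]
```

View pics/w2.png

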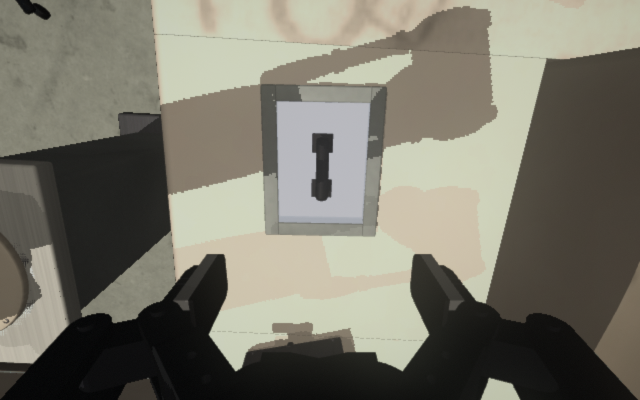

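The wrist view shows the lid centred under the tool, its handle at (322,167). Fit: lid at (511.4, 185.5) mm, yaw 2.15°. Box at about (506.6, -183.0) mm, yaw 14.35°. Now I'll grasp the lid.

Call:
{"api": "send_rows", "payload": {
  "moves": [
    [[1,3,60,0,0,0.02,1],[1,3,120,0,0,0.02,1],[1,3,165,0,0,0.02,1],[1,3,193,0,0,0.02,1],[1,3,193,0,0,0.02,1],[1,3,193,0,0,0.02,-1],[1,3,193,0,0,0.02,-1],[1,3,193,0,0,0.02,-1],[1,3,193,0,0,0.02,-1],[1,3,193,0,0,0.02,-1],[1,3,193,0,0,0.02,-1]]
  ],
  "newtons": 70
}}

```text
time: 4.2
position: [0.5114, 0.1865, 0.0563]
tcp_rot: [0.693, 0.721, -0.0, -0.0]
ft_force: [0.5, 0.6, 0.5]
opening: 0.0001
gripper_force: 0.0
```

```bash
python3 - <<'E'
from h import *
c,P=snap('wrist','w3.png');np.savez('w3.npz',P=P)
s=robot.state();print(s['time'],s['position'],s['opening'],s['gripper_force'])
E
```

```text
4.25 [0.51138033 0.18652485 0.05632993] -1.5181916892896896e-05 0.0
```

View pics/w3.png

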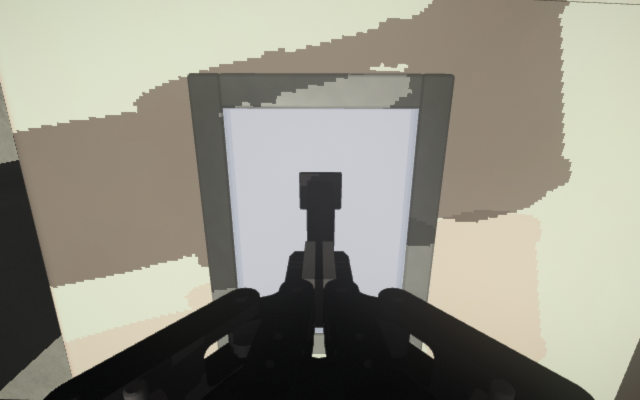

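The fingers look shut at (320,265), over or at the bar, whose far end is at (320,190). I'll check the heights there.

```bash
python3 - <<'E'
from h import *
P=np.load('w3.npz')['P']*1000
for v in range(175,345,10):
    print(v,[tuple(int(x) if x==x else -1 for x in P[v,u]) for u in (296,312,320,328,345)])
E
```

```text
175 [(496, 220, 24), (505, 221, 28), (510, 221, 27), (514, 221, 27), (524, 221, 25)]
185 [(496, 214, 24), (505, 218, 37), (510, 218, 37), (514, 218, 37), (524, 215, 25)]
195 [(496, 208, 25), (506, 218, 55), (510, 218, 56), (513, 218, 55), (525, 209, 24)]
205 [(496, 202, 24), (506, 213, 55), (510, 213, 56), (514, 214, 57), (525, 203, 24)]
215 [(496, 196, 24), (506, 208, 55), (510, 208, 57), (514, 208, 55), (525, 197, 24)]
225 [(497, 189, 24), (506, 203, 56), (510, 203, 57), (514, 203, 56), (526, 191, 24)]
235 [(497, 183, 25), (506, 197, 55), (510, 198, 56), (514, 198, 56), (526, 184, 24)]
245 [(497, 176, 24), (507, 196, 65), (510, 197, 66), (514, 197, 66), (527, 178, 25)]
255 [(499, 192, 68), (507, 197, 76), (510, 197, 76), (514, 197, 76), (522, 193, 68)]
265 [(500, 192, 77), (507, 196, 84), (510, 197, 85), (514, 197, 84), (521, 194, 78)]
275 [(501, 193, 86), (507, 197, 92), (510, 197, 92), (513, 197, 92), (521, 194, 86)]
285 [(502, 199, 103), (507, 197, 100), (510, 195, 95), (513, 198, 101), (519, 200, 103)]
295 [(502, 198, 107), (508, 198, 106), (511, 189, 94), (513, 197, 106), (519, 199, 107)]
305 [(502, 198, 113), (508, 192, 105), (511, 185, 95), (513, 198, 112), (518, 198, 112)]
315 [(503, 202, 123), (508, 188, 105), (511, 181, 96), (513, 196, 114), (517, 203, 124)]
325 [(503, 202, 128), (508, 184, 105), (511, 176, 94), (514, 184, 105), (517, 204, 129)]
335 [(504, 204, 133), (508, 179, 105), (514, 111, 26), (514, 181, 106), (516, 203, 132)]
```

```bash
python3 - <<'E'
from h import *
P=np.load('w2.npz')['P']*1000; T=249.5
m=np.isfinite(P[...,2])&(P[...,2]>150); v,u=np.where(m)
z=P[m][:,2]; i=np.argsort(z)[:300:30]
for k in i: print('open',u[k],v[k],P[m][k].round(0),'ahead of tcp',round(T-z[k]))
P=np.load('w3.npz')['P']*1000
m=(P[...,2]>58.5)&(P[...,2]<64);v,u=np.where(m);print('shut',m.sum(),v.min(),v.max(),u.min(),u.max(),P[m][::6].round(0).tolist()[:25])
for vv in range(235,250): print(vv,[tuple(P[vv,x].round(0)) for x in(300,303,306,309,320)])
print(robot.tip_reach)
E
```

```text
open 631 235 [771. 167. 150.] ahead of tcp 99
open 602 305 [769.  98. 150.] ahead of tcp 99
open 623 253 [770. 150. 150.] ahead of tcp 99
open 603 308 [770.  95. 151.] ahead of tcp 99
open 606 301 [770. 102. 151.] ahead of tcp 99
open 615 276 [770. 128. 151.] ahead of tcp 99
open 614 281 [770. 123. 151.] ahead of tcp 98
open 605 304 [770. 100. 151.] ahead of tcp 98
open 620 264 [769. 140. 151.] ahead of tcp 98
open 598 324 [770.  79. 152.] ahead of tcp 98
shut 63 241 251 295 338 [[504.0, 197.0, 61.0], [507.0, 197.0, 62.0], [510.0, 198.0, 63.0], [512.0, 198.0, 62.0], [515.0, 198.0, 62.0], [505.0, 197.0, 63.0], [508.0, 197.0, 63.0], [511.0, 198.0, 64.0], [514.0, 197.0, 62.0], [506.0, 197.0, 64.0], [499.0, 193.0, 64.0]]
235 [(np.float64(500.0), np.float64(183.0), np.float64(24.0)), (np.float64(501.0), np.float64(184.0), np.float64(25.0)), (np.float64(503.0), np.float64(184.0), np.float64(26.0)), (np.float64(505.0), np.float64(197.0), np.float64(54.0)), (np.float64(511.0), np.float64(198.0), np.float64(57.0))]
236 [(np.float64(500.0), np.float64(183.0), np.float64(26.0)), (np.float64(501
[... 3357 characters left out ...]
(506.0), np.float64(197.0), np.float64(68.0)), (np.float64(511.0), np.float64(197.0), np.float64(68.0))]
248 [(np.float64(500.0), np.float64(175.0), np.float64(25.0)), (np.float64(502.0), np.float64(176.0), np.float64(26.0)), (np.float64(505.0), np.float64(197.0), np.float64(69.0)), (np.float64(506.0), np.float64(197.0), np.float64(70.0)), (np.float64(511.0), np.float64(198.0), np.float64(70.0))]
249 [(np.float64(500.0), np.float64(174.0), np.float64(25.0)), (np.float64(502.0), np.float64(174.0), np.float64(25.0)), (np.float64(505.0), np.float64(197.0), np.float64(69.0)), (np.float64(506.0), np.float64(198.0), np.float64(71.0)), (np.float64(511.0), np.float64(197.0), np.float64(70.0))]
0.025
```

Measured from near, the shut fingertips stand at z≈62 mm, above the bar, while the TCP reads 56. So the tips are really about 6 mm behind the reported TCP, not 25 mm ahead of it. I'll open, go 31 mm lower and grasp again, using this measured offset from now on.

Call:
{"api": "send_rows", "payload": {
  "moves": [
    [[0,0,0,0,0,0,1],[0,0,0,0,0,0,1],[0,0,0,0,0,0,1],[0,0,0,0,0,0,1],[0,0,10,0,0,0,1],[0,0,20,0,0,0,1],[0,0,30,0,0,0,1],[0,0,30,0,0,0,1]]
  ]
}}

```text
time: 5.25
position: [0.5105, 0.1862, 0.0247]
tcp_rot: [0.693, 0.721, -0.001, -0.001]
ft_force: [0.7, 0.3, -0.3]
opening: 0.0852
gripper_force: 0.0
```

Call:
{"api": "send_rows", "payload": {
  "moves": [
    [[0,0,0,0,0,0,-1],[0,0,0,0,0,0,-1],[0,0,0,0,0,0,-1],[0,0,0,0,0,0,-1],[0,0,0,0,0,0,-1],[0,0,0,0,0,0,-1]]
  ],
  "newtons": 70
}}

```text
time: 6.0
position: [0.5116, 0.1866, 0.0268]
tcp_rot: [0.693, 0.721, 0.0, 0.0]
ft_force: [-0.3, 0.3, 2.4]
opening: 0.0128
gripper_force: 68.3
```

Call:
{"api": "send_rows", "payload": {
  "moves": [
    [[0,0,-30,0,0,0,-1],[0,0,-80,0,0,0,-1],[-20,-1,-130,0,0,-0.02,-1],[-60,-3,-130,0,0,-0.05,-1],[-105,-6,-130,0,0,-0.08,-1],[-150,-8,-130,0,0,-0.11,-1],[-195,-11,-130,0,0,-0.14,-1],[-240,-13,-130,0,0,-0.17,-1],[-285,-15,-130,0,0,-0.2,-1],[-325,-17,-130,0,0,-0.213,-1],[-355,-19,-130,0,0,-0.213,-1],[-368,-20,-130,0,0,-0.213,-1]]
  ]
}}

```text
time: 7.5
position: [0.5055, -0.1833, 0.1551]
tcp_rot: [0.613, 0.79, -0.0, -0.001]
ft_force: [-0.0, -0.3, -3.4]
opening: 0.0128
gripper_force: 68.8
```

Call:
{"api": "send_rows", "payload": {
  "moves": [
    [[0,0,15,0,0,0,-1],[0,0,28,0,0,0,-1],[0,0,30,0,0,0,-1],[0,0,30,0,0,0,-1]]
  ]
}}

```text
time: 8.0
position: [0.5061, -0.1812, 0.126]
tcp_rot: [0.612, 0.791, -0.0, -0.0]
ft_force: [-1.3, 0.4, -3.3]
opening: 0.0129
gripper_force: 68.7
```

```bash
cat > seg.py <<'E'
from h import *
def rect(P,z0,z1,c,r):
    m=(P[...,2]>z0)&(P[...,2]<z1)&(np.hypot(P[...,0]-c[0],P[...,1]-c[1])<r)
    q=P[m]; k=cv2.minAreaRect(q[:,:2].astype(np.float32)*1000)
    return len(q),np.round(k[0],1),np.round(k[1],1),round(k[2],2),np.median(q[:,2]).round(4)
E
python3 - <<'E'
from seg import *
c,P=snap('wrist','w4.png');np.savez('w4.npz',P=P)
s=robot.state();print(s['time'],s['position'],s['opening'],s['ft_force'],R.from_quat(s['tcp_rot']).as_euler('xyz'))
c,Q=snap('top','top4.png');np.savez('top4.npz',P=Q)
for p in(P,Q):
    m=(p[...,2]>.11)&(p[...,2]<.145)&(np.hypot(p[...,0]-.507,p[...,1]+.183)<.13)
    print(m.sum(), np.percentile(p[m][:,2],[5,25,50,75,95]).round(4)); print(rect(p,.117,.134,(.507,-.183),.13))
E
```

```text
8.05 [ 0.5063705  -0.18147375  0.12661609] 0.012890020083408537 [ 0.67787953 -0.22745439 -2.29393405] [3.14125433e+00 1.78406974e-04 1.82471118e+00]
61346 [0.1233 0.124  0.1245 0.1251 0.1261]
(60572, array([ 505.8, -181.8]), array([139.9, 178.9]), 14.62, np.float64(0.1245))
918 [0.1175 0.1222 0.1255 0.1287 0.1337]
(840, array([ 503.6, -184. ]), array([143.5, 180. ]), 14.64, np.float64(0.1254))
```

View pics/w4.png

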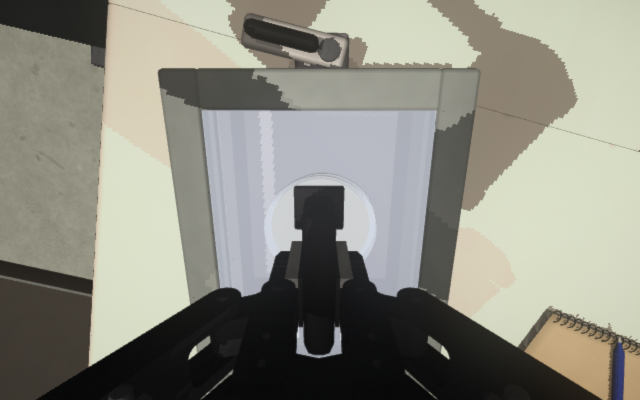

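The view shows the lid level in the grip above the box, with the left turnbutton at (295,42). I'll check the box's position against that button.

```bash
python3 - <<'E'
from seg import *
P=np.load('w4.npz')['P']; P1=np.load('w1.npz')['P']
print(rect(P,.0715,.079,(.467,-.081),.045)); print(rect(P,.086,.094,(.467,-.081),.045))
print(rect(P1,.0715,.079,(.467,-.081),.045));
E
```

```text
(2181, array([465.1, -81.4]), array([60. , 18.1]), 1.18, np.float64(0.0746))
(1243, array([459.5, -81.5]), array([39.2,  8.3]), 1.49, np.float64(0.0895))
(435, array([465.4, -81.4]), array([59.7, 18. ]), 1.39, np.float64(0.0746))
```

Call:
{"api": "send_rows", "payload": {
  "moves": [
    [[-1,1,15,0,0,0.004,-1],[-1,1,27,0,0,0.004,-1],[-1,1,34,0,0,0.004,-1],[-1,1,39,0,0,0.004,-1],[-1,1,43,0,0,0.004,-1],[-1,1,46,0,0,0.004,-1],[-1,1,48,0,0,0.004,-1],[-1,1,48,0,0,0.004,-1]]
  ]
}}

```text
time: 9.1
position: [0.5074, -0.1827, 0.0784]
tcp_rot: [0.614, 0.789, 0.0, 0.0]
ft_force: [0.0, -0.3, -3.1]
opening: 0.013
gripper_force: 68.8
```

Call:
{"api": "send_rows", "payload": {
  "moves": [
    [[0,0,1,0,0,0,1],[0,0,1,0,0,0,1],[0,0,1,0,0,0,1],[0,0,1,0,0,0,1],[0,0,-40,0,0,0,1],[0,0,-90,0,0,0,1],[0,0,-120,0,0,0,-1],[0,0,-120,0,0,0,-1],[0,0,-120,0,0,0,-1]]
  ]
}}

```text
time: 10.22
position: [0.5071, -0.1826, 0.1971]
tcp_rot: [0.614, 0.789, -0.0, -0.001]
ft_force: [-0.3, -0.2, -0.2]
opening: 0.0323
gripper_force: 0.0
```

```bash
python3 - <<'E'
from seg import *
c,P=snap('wrist','w5.png');np.savez('w5.npz',P=P)
s=robot.state();print(s['time'],s['position'],s['opening'],s['ft_force'],R.from_quat(s['tcp_rot']).as_euler('xyz'))
m=(P[...,2]>.0633)&(P[...,2]<.085)&(np.hypot(P[...,0]-.507,P[...,1]+.183)<.085)
print(np.percentile(P[m][:,2],[5,50,95]))
print('lid',rect(P,.071,.081,(.507,-.183),.085),'hdl',rect(P,.103,.111,(.507,-.183),.05))
a=np.radians(14.35);ey=np.array([-np.sin(a),np.cos(a)])
for s in(75,-75):
    p=np.array([.507,-.183])+ey*s/1000;print(s,p,rect(P,.05,.09,p,.012)[-1])
E
```

```text
10.275 [ 0.50680085 -0.1824918   0.19640144] 0.024249062664265037 [ 0.50649942  0.90826648 -0.03541003] [-3.13929271e+00 -1.78720537e-03  1.81975102e+00]
[0.07348781 0.07504424 0.07697034]
lid (23752, array([ 506.7, -183. ]), array([140.4, 169.8]), 14.24, np.float64(0.075)) hdl (1353, array([ 506.8, -182.4]), array([13.1, 67.9]), 13.91, np.float64(0.1062))
75 [ 0.48841166 -0.11034001] 0.0746
-75 [ 0.52558834 -0.25565999] 0.0764
```

View pics/w5.png

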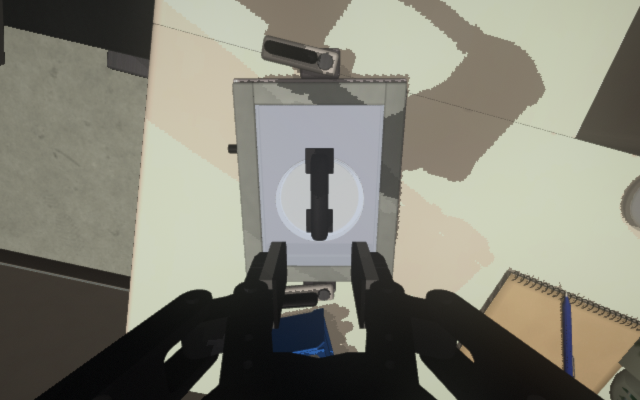

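The lid sits in the mouth, 10 mm proud (plate top about 75 mm), centred at (506.7, -183). Now I'll press the +y end with shut fingers.

Call:
{"api": "send_rows", "payload": {
  "moves": [
    [[40,0,30,0,0,0,-1],[74,0,70,0,0,0,-1],[74,0,105,0,0,0,-1],[74,0,120,0,0,0,-1],[74,0,126,0,0,0,-1],[74,0,130,0,0,0,-1],[74,0,134,0,0,0,-1],[74,0,137,0,0,0,-1]]
  ]
}}

```text
time: 11.28
position: [0.4901, -0.1115, 0.0648]
tcp_rot: [0.614, 0.789, 0.001, 0.001]
ft_force: [-8.5, 3.2, 22.9]
opening: 0.0001
gripper_force: 11.7
```

Call:
{"api": "send_rows", "payload": {
  "moves": [
    [[0,0,0,0,0,0,-1],[0,0,2,0,0,0,-1],[0,0,2,0,0,0,-1]]
  ]
}}

```text
time: 11.65
position: [0.4901, -0.1115, 0.0648]
tcp_rot: [0.614, 0.789, 0.001, 0.002]
ft_force: [-10.4, 2.3, 21.4]
opening: -0.0001
gripper_force: 11.2
```

Call:
{"api": "send_rows", "payload": {
  "moves": [
    [[0,0,-30,0,0,0,-1],[-37,0,-80,0,0,0,-1],[-74,0,-135,0,0,0,-1],[-74,0,-135,0,0,0,-1],[-74,0,-135,0,0,0,-1]]
  ]
}}

```text
time: 12.28
position: [0.5075, -0.1829, 0.1945]
tcp_rot: [0.614, 0.789, 0.0, 0.0]
ft_force: [-0.5, 0.3, -0.1]
opening: 0.0004
gripper_force: 0.0
```

```bash
cat > ends.py <<'E'
from seg import *
c,P=snap('wrist');s=robot.state();print(s['time'],s['position'],s['ft_force'].round(1),R.from_quat(s['tcp_rot']).as_euler('xyz').round(4))
m=(P[...,2]>.062)&(P[...,2]<.082)&(np.hypot(P[...,0]-.507,P[...,1]+.183)<.085)
q=P[m]; A=np.c_[q[:,:2]-[.5067,-.183],np.ones(len(q))]
for _ in range(3):
    k=np.linalg.lstsq(A,q[:,2],rcond=None)[0]; r=abs(q[:,2]-A@k)<.002; A,q=A[r],q[r]
a=np.radians(14.35);ey=np.array([-np.sin(a),np.cos(a)]);ex=np.array([np.cos(a),np.sin(a)])
print('n',len(q),'mid',k[2].round(4),'A',(k[2]+.075*k[:2]@ey).round(4),'B',(k[2]-.075*k[:2]@ey).round(4),'x slope',(k[:2]@ex).round(4))
print('hdl',rect(P,.09,.112,(.507,-.183),.05))
print('btnL',rect(P,.0715,.079,(.467,-.081),.045)); print('tip z min',)
E
python3 ends.py
```

```text
12.325 [ 0.50703889 -0.1823354   0.19326001] [-0.   0.4 -0.9] [-3.1405e+00 -1.2000e-03  1.8198e+00]
n 22221 mid 0.0711 A 0.066 B 0.0762 x slope -0.0003
hdl (1447, array([ 506.2, -180.4]), array([13.4, 68.9]), 14.59, np.float64(0.1017))
btnL (1229, array([465.1, -81.4]), array([60., 18.]), 1.18, np.float64(0.0745))
tip z min
```

The A end is home at 66.0 mm, so tip z is about TCP + 1.2 mm. Now the B end.

Call:
{"api": "send_rows", "payload": {
  "moves": [
    [[-40,0,30,0,0,0,-1],[-75,0,70,0,0,0,-1],[-75,0,102,0,0,0,-1],[-75,0,117,0,0,0,-1],[-75,0,123,0,0,0,-1],[-75,0,127,0,0,0,-1],[-75,0,131,0,0,0,-1],[-75,0,134,0,0,0,-1],[-75,0,135,0,0,0,-1]]
  ]
}}

```text
time: 13.45
position: [0.5263, -0.2546, 0.064]
tcp_rot: [0.613, 0.79, 0.0, 0.001]
ft_force: [-11.2, 7.3, 24.2]
opening: -0.0001
gripper_force: 12.4
```

Call:
{"api": "send_rows", "payload": {
  "moves": [
    [[0,0,-30,0,0,0,-1],[37,0,-80,0,0,0,-1],[75,0,-135,0,0,0,-1],[75,0,-135,0,0,0,-1],[75,0,-135,0,0,0,-1]]
  ]
}}

```text
time: 14.08
position: [0.5075, -0.1823, 0.1941]
tcp_rot: [0.613, 0.79, -0.0, 0.0]
ft_force: [-0.2, 0.7, -0.3]
opening: 0.0
gripper_force: 0.0
```

```bash
python3 ends.py
```

```text
14.125 [ 0.50706407 -0.18259881  0.19276289] [-0.6  0.5 -0.2] [-3.1399e+00 -1.0000e-03  1.8201e+00]
n 21353 mid 0.065 A 0.065 B 0.0649 x slope -0.0003
hdl (1372, array([ 507.4, -181.2]), array([13.6, 67.7]), 14.86, np.float64(0.0959))
btnL (1233, array([465.2, -81.4]), array([59.7, 18.1]), 1.18, np.float64(0.0746))
tip z min
```

Both ends are home and level. Next is the left turnbutton: I'll grip its rib with tool x along the bar, then swing it round its pivot.

Call:
{"api": "send_rows", "payload": {
  "moves": [
    [[11,-3,0,0,0,0.18,0],[22,-5,0,0,0,0.36,0],[44,-10,0,0,0,0.54,0],[66,-15,0,0,0,0.72,0],[88,-20,0,0,0,0.9,0],[111,-25,10,0,0,1.08,0],[111,-25,30,0,0,1.26,0],[111,-25,50,0,0,1.44,0],[111,-25,60,0,0,1.62,0],[111,-25,60,0,0,1.797,0],[111,-25,60,0,0,1.797,0],[111,-25,60,0,0,1.797,0]]
  ]
}}

```text
time: 15.62
position: [0.4555, -0.0815, 0.1333]
tcp_rot: [1.0, 0.013, -0.001, -0.0]
ft_force: [-0.5, 0.3, -0.5]
opening: 0.0428
gripper_force: 0.0
```

```bash
python3 - <<'E'
from seg import *
c,P=snap('wrist','w6.png');s=robot.state();print(s['time'],s['position'],s['opening'],np.degrees(R.from_quat(s['tcp_rot']).as_euler('xyz')).round(2),s['q'].round(2))
print(rect(P,.0715,.079,(.467,-.081),.045),rect(P,.086,.094,(.467,-.081),.045))
E
```

```text
15.675 [ 0.45558357 -0.08149844  0.13367285] 0.04219384605103892 [-1.7999e+02  7.0000e-02  1.4400e+00] [-0.25 -0.28  1.75 -0.    1.68  1.3 ]
(1499, array([465.5, -81.3]), array([59.6, 17.9]), 1.64, np.float64(0.0745)) (675, array([459.4, -81.5]), array([39.1,  7.2]), 1.27, np.float64(0.0896))
```

View pics/w6.png

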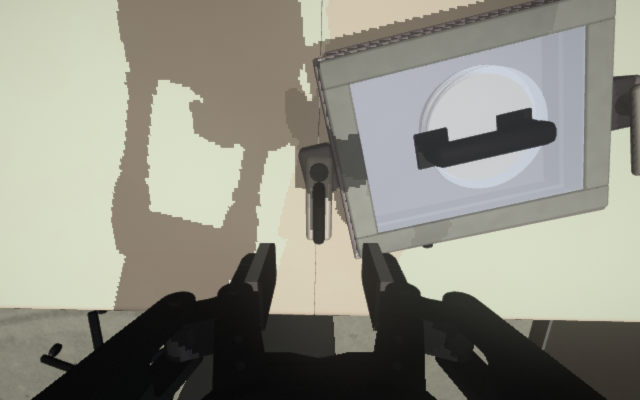

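The rib at (319,212) lies midway between the pads. I'll descend and grip it.

Call:
{"api": "send_rows", "payload": {
  "moves": [
    [[0,0,25,0,0,0,0],[0,0,45,0,0,0,0],[0,0,55,0,0,0,0],[0,0,55,0,0,0,0],[0,0,55,0,0,0,-1],[0,0,55,0,0,0,-1],[0,0,55,0,0,0,-1],[0,0,55,0,0,0,-1]]
  ],
  "newtons": 30
}}

```text
time: 16.68
position: [0.4563, -0.0814, 0.0804]
tcp_rot: [1.0, 0.011, 0.001, 0.0]
ft_force: [-1.0, -0.1, 5.1]
opening: 0.0067
gripper_force: 32.3
```

```bash
cat > arc.py <<'E'
import sys
from h import *
px,py,th0,th1,n,r=map(float,sys.argv[1:])
s=robot.state();M=R.from_quat(s['tcp_rot']).as_matrix();p=np.array(s['position'])
print(s['opening'],s['gripper_force'],p.round(4),s['ft_force'].round(1))
p0=np.array([px,py])+r*np.array([np.cos(np.radians(th0)),np.sin(np.radians(th0))])
print('measured minus nominal start mm',((p[:2]*1000)-p0).round(1))
for th in np.linspace(th0,th1,int(n)+1)[1:]:
    q=np.array([px,py])+r*np.array([np.cos(np.radians(th)),np.sin(np.radians(th))])
    d=M.T@np.r_[q-p0,0];print([*d[:2].round(1),0,0,0,round(-np.radians(th-th0),3)])
E
python3 arc.py 481.1 -81.05 181.3 285 11 26
```

```text
0.006736424357658599 32.260658740997314 [ 0.4563 -0.0814  0.0804] [-1.  -0.1  5.1]
measured minus nominal start mm [1.2 0.2]
[np.float64(0.4), np.float64(4.3), 0, 0, 0, np.float64(-0.165)]
[np.float64(1.4), np.float64(8.4), 0, 0, 0, np.float64(-0.329)]
[np.float64(3.1), np.float64(12.3), 0, 0, 0, np.float64(-0.494)]
[np.float64(5.4), np.float64(15.9), 0, 0, 0, np.float64(-0.658)]
[np.float64(8.3), np.float64(19.1), 0, 0, 0, np.float64(-0.823)]
[np.float64(11.7), np.float64(21.7), 0, 0, 0, np.float64(-0.987)]
[np.float64(15.4), np.float64(23.8), 0, 0, 0, np.float64(-1.152)]
[np.float64(19.4), np.float64(25.2), 0, 0, 0, np.float64(-1.316)]
[np.float64(23.7), np.float64(25.9), 0, 0, 0, np.float64(-1.481)]
[np.float64(27.9), np.float64(25.9), 0, 0, 0, np.float64(-1.645)]
[np.float64(32.2), np.float64(25.3), 0, 0, 0, np.float64(-1.81)]
```

Call:
{"api": "send_rows", "payload": {
  "moves": [
    [[0.4,4.3,-1,0,0,-0.165,-1],[1.4,8.4,-1,0,0,-0.329,-1],[3.1,12.3,-1,0,0,-0.494,-1],[5.4,15.9,-1,0,0,-0.658,-1],[8.3,19.1,-1,0,0,-0.823,-1],[11.7,21.7,-1,0,0,-0.987,-1],[15.4,23.8,-1,0,0,-1.152,-1],[19.4,25.2,-1,0,0,-1.316,-1],[23.7,25.9,-1,0,0,-1.481,-1],[27.9,25.9,-1,0,0,-1.645,-1],[32.2,25.3,-1,0,0,-1.81,-1],[32.2,25.3,-1,0,0,-1.81,-1]]
  ]
}}

```text
time: 18.18
position: [0.4885, -0.1056, 0.0804]
tcp_rot: [0.609, 0.793, 0.0, -0.0]
ft_force: [-1.4, 1.4, 1.6]
opening: 0.0068
gripper_force: 32.0
```

Call:
{"api": "send_rows", "payload": {
  "moves": [
    [[0,0,0,0,0,0,0],[0,0,0,0,0,0,0],[0,0,0,0,0,0,0],[0,0,-40,0,0,0,0],[0,0,-90,0,0,0,0],[0,0,-120,0,0,0,0],[0,0,-120,0,0,0,0]]
  ]
}}

```text
time: 19.05
position: [0.4897, -0.1063, 0.2036]
tcp_rot: [0.609, 0.793, 0.001, 0.003]
ft_force: [0.7, 0.5, -0.6]
opening: 0.043
gripper_force: 0.0
```

```bash
python3 - <<'E'
from seg import *
c,P=snap('wrist','w7.png');s=robot.state();print(s['time'],s['position'],s['opening'],np.degrees(R.from_quat(s['tcp_rot']).as_euler('xyz')).round(2),s['q'].round(2))
print(rect(P,.0715,.079,(.485,-.1),.045),rect(P,.086,.094,(.485,-.1),.03))
E
```

```text
19.1 [ 0.48900538 -0.10607233  0.20117437] 0.04262752474776414 [1.7989e+02 7.0000e-02 1.0498e+02] [-0.28 -0.18  1.55 -0.    1.78 -0.54]
(855, array([484.8, -96. ]), array([17.4, 58.3]), 15.35, np.float64(0.0745)) (415, array([ 486.7, -102. ]), array([ 7.7, 39.8]), 15.11, np.float64(0.0894))
```

View pics/w7.png

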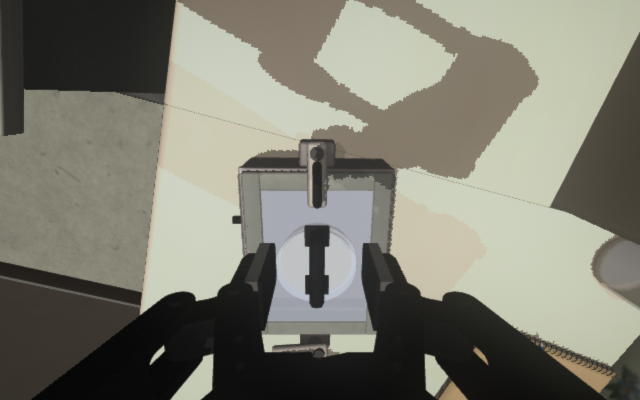

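The picture shows the left turnbutton square across the lid at (317,175), its bar at 15.2° against the box's 14.35°. Now the right one.

Call:
{"api": "send_rows", "payload": {
  "moves": [
    [[-30,-5,0,0,0,0.15,0],[-70,-10,0,0,0,0.32,0],[-110,-17,0,0,0,0.49,0],[-150,-24,0,0,0,0.66,0],[-185,-30,0,0,0,0.83,0],[-185,-30,10,0,0,1.0,0],[-185,-30,30,0,0,1.17,0],[-185,-30,50,0,0,1.34,0],[-185,-30,66,0,0,1.501,0],[-185,-30,66,0,0,1.501,0],[-185,-30,66,0,0,1.501,0]]
  ]
}}

```text
time: 20.48
position: [0.5073, -0.2922, 0.134]
tcp_rot: [0.986, 0.167, -0.0, -0.0]
ft_force: [-0.9, -0.2, -0.1]
opening: 0.0426
gripper_force: 0.0
```

```bash
python3 - <<'E'
from seg import *
c,P=snap('wrist');s=robot.state();print(s['time'],s['position'],s['opening'],np.degrees(R.from_quat(s['tcp_rot']).as_euler('xyz')).round(2),s['q'].round(2))
print(rect(P,.0715,.079,(.518,-.289),.04),rect(P,.086,.094,(.518,-.289),.04))
T=np.load('top.npz')['P'];m=(T[...,2]>.06)&(T[...,2]<.15)&(T[...,1]<-.33)&(T[...,0]>.45);q=T[m][:,:2]
i=np.argmin(np.hypot(*(q-[.51,-.292]).T));print('rack nearest',q[i])
E
```

```text
20.525 [ 0.50757472 -0.29238247  0.13466504] 0.04274512909287887 [ 1.7998e+02 -1.0000e-02  1.9150e+01] [-0.58  0.05  1.44 -0.    1.65  0.66]
(1489, array([ 518.1, -289.5]), array([59.5, 18. ]), 19.1, np.float64(0.0746)) (681, array([ 512.6, -291.4]), array([38.8,  7.2]), 19.6, np.float64(0.0895))
rack nearest [ 0.54099018 -0.35702119]
```

Call:
{"api": "send_rows", "payload": {
  "moves": [
    [[0,0,25,0,0,0,0],[0,0,44,0,0,0,0],[0,0,53.5,0,0,0,0],[0,0,53.5,0,0,0,0],[0,0,53.5,0,0,0,-1],[0,0,53.5,0,0,0,-1],[0,0,53.5,0,0,0,-1],[0,0,53.5,0,0,0,-1]]
  ],
  "newtons": 30
}}

```text
time: 21.52
position: [0.508, -0.2929, 0.082]
tcp_rot: [0.986, 0.165, 0.001, 0.001]
ft_force: [1.5, -1.5, 3.3]
opening: 0.0067
gripper_force: 32.6
```

```bash
python3 arc.py 533.1 -284.3 199.1 104 10 26.5 | tr -d ' ' | sed 's/np.float64//g'
```

```text
0.00669011692339207432.61223375797272[0.508-0.29290.082][1.5-1.53.3]
measuredminusnominalstartmm[-0.10.]
[(0.4),(-4.4),0,0,0,(0.166)]
[(1.4),(-8.6),0,0,0,(0.332)]
[(3.2),(-12.7),0,0,0,(0.498)]
[(5.6),(-16.3),0,0,0,(0.664)]
[(8.6),(-19.6),0,0,0,(0.83)]
[(12.1),(-22.3),0,0,0,(0.996)]
[(15.9),(-24.3),0,0,0,(1.162)]
[(20.1),(-25.8),0,0,0,(1.328)]
[(24.4),(-26.5),0,0,0,(1.494)]
[(28.8),(-26.4),0,0,0,(1.66)]
```

Call:
{"api": "send_rows", "payload": {
  "moves": [
    [[0.4,-4.4,0,0,0,0.166,-1],[1.4,-8.6,0,0,0,0.332,-1],[3.2,-12.7,0,0,0,0.498,-1],[5.6,-16.3,0,0,0,0.664,-1],[8.6,-19.6,0,0,0,0.83,-1],[12.1,-22.3,0,0,0,0.996,-1],[15.9,-24.3,0,0,0,1.162,-1],[20.1,-25.8,0,0,0,1.328,-1],[24.4,-26.5,0,0,0,1.494,-1],[28.8,-26.4,0,0,0,1.66,-1],[28.8,-26.4,0,0,0,1.66,-1]]
  ]
}}

```text
time: 22.9
position: [0.527, -0.2582, 0.0819]
tcp_rot: [0.788, -0.616, 0.001, -0.0]
ft_force: [2.1, -2.2, 4.7]
opening: 0.0066
gripper_force: 32.7
```

Call:
{"api": "send_rows", "payload": {
  "moves": [
    [[0,0,0,0,0,0,0],[0,0,0,0,0,0,0],[0,0,0,0,0,0,0],[0,0,-40,0,0,0,0],[0,0,-90,0,0,0,0],[0,0,-140,0,0,0,0],[0,0,-160,0,0,0,0],[0,0,-160,0,0,0,0]]
  ]
}}

```text
time: 23.9
position: [0.5266, -0.2583, 0.243]
tcp_rot: [0.788, -0.616, 0.002, -0.0]
ft_force: [0.9, -0.0, -0.0]
opening: 0.0426
gripper_force: 0.0
```

```bash
cat > fin.py <<'E'
from seg import *
s=robot.state();print(s['time'],s['position'],s['q'].round(2))
for n in('wrist','top'):
    c,P=snap(n)
    for nm,cc in(('L',(.485,-.1)),('R',(.529,-.268))):
        try: print(n,nm,rect(P,.0715,.079,cc,.04),rect(P,.086,.096,cc,.03))
        except Exception as e: print(n,nm,'none')
E
python3 fin.py; python3 ends.py
```

```text
23.9 [ 0.52663865 -0.25826944  0.24295691] [-0.51  0.05  1.25  0.    1.84  2.38]
wrist L (413, array([485.5, -97.5]), array([17.8, 58.5]), 14.7, np.float64(0.0745)) (206, array([ 487.1, -102. ]), array([ 6.8, 39.8]), 14.08, np.float64(0.0895))
wrist R (707, array([ 529.3, -269.2]), array([17.6, 58.5]), 14.38, np.float64(0.0745)) (307, array([ 527.6, -263.3]), array([ 6.9, 38.8]), 13.73, np.float64(0.0896))
top L (0, array([0., 0.]), array([0., 0.]), 0.0, np.float64(nan)) (0, array([0., 0.]), array([0., 0.]), 0.0, np.float64(nan))
top R (36, array([ 519.5, -266.9]), array([50.3, 59.5]), 60.44, np.float64(0.074)) (18, array([ 525.1, -266.7]), array([ 5.8, 42.3]), 16.38, np.float64(0.0894))
24.05 [ 0.52564737 -0.25774158  0.23865865] [-0.3 -0.1 -1. ] [ 3.1392e+00  2.2000e-03 -1.3280e+00]
n 11517 mid 0.0651 A 0.065 B 0.0652 x slope -0.0003
hdl (821, array([ 508.3, -182.3]), array([13.3, 69.5]), 14.1, np.float64(0.0961))
btnL (316, array([484.8, -94.5]), array([17.9, 53.7]), 15.26, np.float64(0.0746))
tip z min
  return _methods._mean(a, axis=axis, dtype=dtype,
  ret = ret.dtype.type(ret / rcount)
```

Both buttons are square, both ends of the lid are home, and the robot is clear of everything, so I'm handing in.

```bash
python3 -c "
from workcell import robot
print(robot.sign_off())"
```

```text
the job is handed in; nothing more can be done
None
```

The box is closed and locked, and the job is handed in: both lid ends measured fully home, both turnbuttons are within about 1° of square across the lid, and the robot never touched the bottle, rack or tape.

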